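# Pack the service kit into the narrow box

## Robot

A 6-joint arm with a two-finger parallel gripper is mounted at the origin on a cart in front of the work surface, level with it; the furniture and walls round the work are solid. World frame = base frame: x ahead of the robot, y to its left, z up, the work surface at z = 0. Lengths are in mm, angles in degrees, forces in N, time in s.
With the tool pointing down it reaches from about 325 to 925 mm from the base axis. Payload 3.1 kg.
Tool frame: the origin (TCP) lies at the very end of the fingers, on their centre line; the grasp point (between the pads) lies grasp_offset behind it (grasp_offset is the distance from the TCP to the grasp point, in mm); z points along the fingers, y is the line along which they close (so a half turn about z gives the same grasp; the last joint's range is limited). The gripper opens to 85 mm and grips with 20 to 120 N. Pads are 22 mm wide; open, the fingers measure 114 mm over their backs; the gripper's body (76 mm by 85 mm) begins 54 mm behind the grasp point. The pads swing forward as they close: fully open they stand 13 mm farther back than shut.
Start: joints at [65.993, 12.427, 92.441, -0, 75.132, -6.429], TCP at [188.737, 595.833, 231.3] pointing down, gripper open.
Joint ranges: [-157.48, 157.48], [-44.54, 120.13], [17.64, 146.25], [-64.5, 244.5], [7.68, 150.69], [-147.95, 147.95]. Speed limits (degrees/s): [159.86, 159.86, 180, 180, 180, 180].

## Interface

Orientations are given as [roll, pitch, yaw] about the fixed x, y, z axes, in that order (R = Rz(yaw) Ry(pitch) Rx(roll)).
In Python, from station import * gives the robot as it stands. Calls block until the motion is done:
- goto(position, orientation): joint-space move of the TCP to a pose.
- move_l(position, attitude=None, speed=150): straight line of the TCP; attitude=None keeps the orientation; speed is the mean speed in mm/s.
- move_j(angles): joint-space move.
- grip(opening, squeeze=None): finger opening in mm; squeeze is the grip in N (None keeps the last); returns when the fingers have stopped.
- wait(seconds).
- solve_ik(position, orientation): joint angles nearest the present ones, or None.
- get_obs(): the state.
- get_image(name): name is "scene" or "top" or "wrist"; returns the picture (384x512x3 uint8, red, green, blue); there is no depth.
- get_calibration(name): a dict with "fx", "fy", "cx", "cy" (pixels), "D" ([k1, k2, p1, p2, k3] as OpenCV has them; the pictures are not rectified), "R" (3x3) and "t" (3): a world point X has camera coordinates R X + t; the wrist camera has in their place "mount" (4x4, takes a point from camera to tool coordinates, whose origin is the TCP and whose axes are the flange's). Camera axes: x right, y down, z forward; pixel columns grow to the right and rows downward; lengths in mm; the calibration is good to about 2 mm. A picture is of the moment at which its call begins: read the wrist's pose just before it. get_calibration takes no time and is no camera call.
A pose or a line that the arm cannot do raises Unreachable and nothing moves.
- sign_off(): hands the job in; it is judged then, once.
Trained networks look in the newest picture that a camera, given by its name, has taken for a name from the list of things; names that differ only in an ending like _2 or _b are one class to them, and where a whole thing is asked for, a point or a joint stands for the part that bears it (a point fixed in the world has none). Each returns a list of dicts, best first, with "score" (0 to 1); they miss things now and then, are a little off and sometimes report something else, mostly with a low value. They report only what shows in the picture. A call takes as long as a camera call.
- spot_in(name, camera): "extent" ([centre column, centre row, width, height] in pixels, round what is visible of it).
- regions_of(name, camera): "region" (384x512 bool, what is visible of it) and "extent" ([centre column, centre row, width, height] in pixels, round what is visible of it).
The state is a dict: "t": time; "joint_pos": joint angles; "qvel": joint speeds; "effort": joint torques, N m; "tcp_pos": TCP position; "ee_rot": TCP orientation; "wrist_force": force on the tool from outside, world axes, zero at the start; "moment": the same for the moment, N m; "grip_width": finger opening in mm; "grip_force": force on a finger pad.
Only numpy, scipy, OpenCV 4.12 (cv2) and the standard library are available. Lean on these libraries where they do the work, as an engineer would, in place of code of your own. Each camera call takes 0.05 s, during which the arm holds its last target. There are 200 camera calls.

## Task

Pack the service kit: take the yellow can, the white squeeze bottle and the black power brick that stand along the front edge of the bench, and stand them (the brick on end) side by side in the narrow blue open box, all three upright and right down on its floor; they only fit together if the brick stands with its broad face across the box. Lower each one in gently rather than letting it fall, let go of everything, and leave the blue bottle and the grey reel, which are not part of the kit, where they stand.

Things in the scene. Friction and masses are not known exactly. Their poses are not given: they have to be found in the camera images.
- kit_box: Narrow blue open-topped metal box, fixed to the worktop. Outside 72 mm (own x) by 166 mm (own y), 60 mm high; walls and floor 4 mm, so inside 64 by 158 mm, 56 mm deep. No lid or dividers. Origin at the centre of its underside, z up, y its long direction; yaw within about 0.45 rad of 0. The three items need 141 mm of its 158 mm length, in any order.
- kit_box_floor (a point): Centre of the box's inner floor (4 mm above its underside); same axes as the box: x across, y along, z up.
- yellow_can: Upright yellow dispenser can with black cap near the front edge of the bench (a like can far to the right does not count), about 0.3 kg, diameter 57 mm (solid body about 56 mm), body 118 mm high, 134 mm with cap. Origin at the centre of its underside, z up.
- squeeze_bottle: Upright white translucent squeeze bottle with blue cap and thin white nozzle, about 0.16 kg, body diameter 52 mm, 136 mm high to the cap, 170 mm with nozzle. Origin at the centre of its underside, z up.
- power_brick: Black mains adapter block, 56 x 126 x 33 mm, about 0.4 kg, standing on its small end, 126 mm high. Own x along the 56 mm width (level), y along the 126 mm length (straight up at start, roll = pi/2), z through the 33 mm thickness (level). Origin in the middle of a broad face, 63 mm above the foot; yaw = direction of own x. In the box own x must lie along the box's x, either way round.
- brick_centre (a point): Centre of the power brick's volume, 63 mm above its foot when it stands on end; same axes as the brick.
- blue_bottle: Blue bottle with white cap, 44 mm diameter, 98 mm high, standing on the right of the worktop; not part of the kit. Origin at the centre of its underside.
- solder_reel: Light grey reel, 54 mm diameter, 40 mm high, standing on its flange on the right of the worktop; not part of the kit. Origin at the centre of its underside.

How it is judged:
By the outcome, as a careful person would: the job done as asked, in the order asked, and still so for the second after the job is handed in, with the robot touching nothing.
It also fails if it takes over 72 s, if anything falls off the work surface, if the arm or the gripper's body presses on something with over 40 N, if the wrist force passes 120 N, or if a joint passes its speed limit or range.

## Working session

There is one attempt and no reset: what is moved stays moved. The work goes in short steps, each a Python script; the robot and the scene stay as the last script left them, time stands still between calls to the robot, and variables do not carry over. Pictures are saved under pics/ and viewed, at most 10 in all, crops included, and the job is handed in when it is done.

```bash
ls; mkdir -p pics; python3 - <<'E'
from station import *
import cv2,numpy as np
o=get_obs();print(o)
try: print(grasp_offset)
except Exception as e: print(e)
for c in ["scene","top"]:
    im=get_image(c);cv2.imwrite(f"pics/{c}0.png",im[:,:,::-1].copy())
    k=get_calibration(c);print(c,k)
    for n in ["kit_box","yellow_can","squeeze_bottle","power_brick","blue_bottle","solder_reel"]:
        print(n,[(round(d["score"],2),np.round(d["extent"]).tolist()) for d in spot_in(n,c)[:3]])
print(get_calibration("wrist"))
E
```

```text
pics
{'t': 0.0, 'joint_pos': array([ 6.59943628e+01,  1.24785814e+01,  9.25290734e+01,  4.06244544e-04,
        7.51301329e+01, -6.42766062e+00]), 'qvel': array([-0.01869119,  0.0656219 ,  0.02863038,  0.00472042,  0.02339203,
       -0.08106632]), 'effort': array([ 5.61822217e-04, -3.96867764e+01, -3.03841138e+01, -2.35958487e-04,
        9.97119147e-03, -2.77500817e-06]), 'tcp_pos': array([188.38758732, 595.08207453, 229.94308543]), 'ee_rot': array([-1.79863122e+02, -1.58150598e-02,  1.62421900e+02]), 'wrist_force': array([-0.60468224, -0.06767408,  0.32377325]), 'moment': array([-0.0024826 , -0.01979415, -0.00307925]), 'grip_force': 0.0, 'grip_width': 85.57216572495837}
18.700000000000003
scene {'fx': 432.208974517786, 'fy': 432.208974517786, 'cx': 257.19032170379273, 'cy': 187.22988647181694, 'D': array([-0.10882973,  0.        ,  0.        ,  0.        ,  0.        ]), 'R': array([[ 0.91268546, -0.40850972,  0.0111829 ],
       [-0.28334242, -0.65228399, -0.70302395],
       [ 0.29448654,  0.63847115, -0.71107825]]), 't': array([-469.94511067,  171.33619712, 1460.76267101])}
kit
[... 877 characters left out ...]
.54, [322.0, 210.0, 14.0, 16.0])]
blue_bottle [(0.57, [360.0, 176.0, 10.0, 18.0]), (0.21, [172.0, 200.0, 52.0, 34.0])]
solder_reel [(0.5, [341.0, 181.0, 17.0, 15.0])]
{'fx': 345.58828131127717, 'fy': 345.58828131127717, 'cx': 258.92609228902336, 'cy': 189.5282814896604, 'D': array([-0.00945054,  0.        ,  0.        ,  0.        ,  0.        ]), 'mount': array([[-1.73891013e-04, -9.65572249e-01, -2.60134970e-01,
         6.64931974e+01],
       [ 9.99999909e-01, -2.69152108e-04,  3.30577657e-04,
        -1.53570639e+00],
       [-3.89212487e-04, -2.60134889e-01,  9.65572208e-01,
        -1.43636379e+02],
       [ 0.00000000e+00,  0.00000000e+00,  0.00000000e+00,
         1.00000000e+00]])}
```

```bash
python3 - <<'E'
import cv2
a=cv2.imread("pics/top0.png")[120:260,120:400];cv2.imwrite("pics/topc.png",cv2.resize(a,(800,400),interpolation=2))
b=cv2.imread("pics/scene0.png")[80:310,150:400];cv2.imwrite("pics/scenec.png",cv2.resize(b,(650,598),interpolation=2))
E
```

```text
(no output)
```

View pics/topc.png

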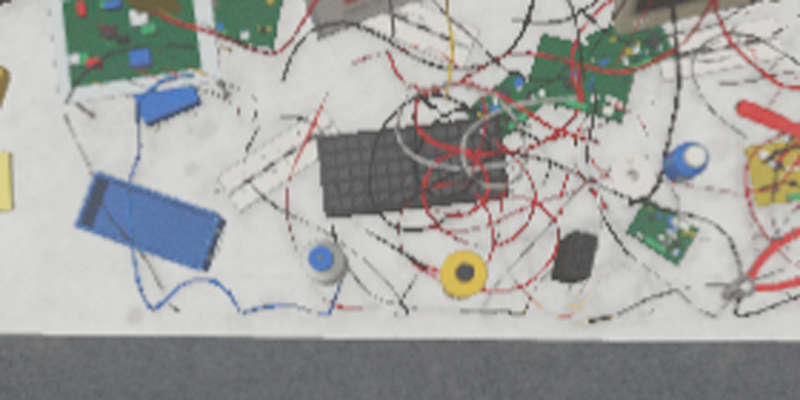

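View pics/scenec.png

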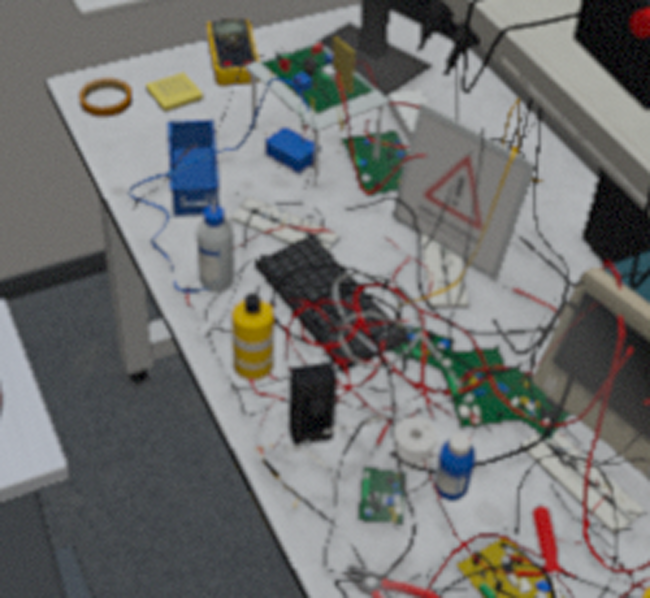

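The pictures show the box at top-view px (172,197), the bottle at (234,212), the can at (283,216) and the brick at (322,210). The reel and blue bottle are at (341,181) and (360,176), well clear of the path. Next I'll get rough positions, then wrist views.

```bash
cat > h.py <<'E'
from station import *
import numpy as np, cv2
from scipy.spatial.transform import Rotation as Ro
from scipy.optimize import minimize
def cam(name,obs=None):
    k=get_calibration(name);K=np.array([[k["fx"],0,k["cx"]],[0,k["fy"],k["cy"]],[0,0,1]])
    if name!="wrist": return K,k["D"],k["R"],k["t"]
    T=np.eye(4);T[:3,:3]=Ro.from_euler("xyz",obs["ee_rot"],degrees=True).as_matrix();T[:3,3]=obs["tcp_pos"]
    M=np.linalg.inv(T@k["mount"]);return K,k["D"],M[:3,:3],M[:3,3]
def proj(c,P): return cv2.projectPoints(np.asarray(P,float),cv2.Rodrigues(c[2])[0],c[3],c[0],c[1])[0][:,0]
def ray(c,px,z):
    u=cv2.undistortPoints(np.array([[px]],float),c[0],c[1])[0,0]
    d=c[2].T@np.array([u[0],u[1],1]);o=-c[2].T@c[3];return o+d*(z-o[2])/d[2]
def down(phi,tilt=0):
    "tool down, closing line at angle phi (deg), tool x on +y side; tilt leans gripper to tool +x side"
    return (Ro.from_euler("z",phi+90,degrees=True)*Ro.from_euler("x",180,degrees=True)*Ro.from_euler("y",-tilt,degrees=True)).as_euler("xyz",degrees=True)
a=np.linspace(0,2*np.pi,24,endpoint=False);C=np.c_[np.cos(a),np.sin(a)]
cyl=lambda r,z:np.c_[C*r,np.full(24,z)]
boxp=lambda x,y,z0,z1:np.array([[sx*x/2,sy*y/2,z] for sx in(-1,1) for sy in(-1,1) for z in(z0,z1)])
M={"kit_box":boxp(72,166,0,60),"yellow_can":np.r_[cyl(28.5,0),cyl(28.5,112),cyl(12,134)],
"squeeze_bottle":np.r_[cyl(26,0),cyl(26,100),cyl(12,136),cyl(3,170)],"power_brick":boxp(56,33,0,126)}
def fit(name,views,p0):
    "views: list of (cam, mask). returns x,y,yaw(deg),iou"
    U=4
    def hull(m):
        cs=cv2.findContours(m.astype(np.uint8),0,2)[0];return cv2.convexHull(max(cs,key=cv2.contourArea)).astype(np.float32)
    H=[hull(m) for _,m in views]
    def cost(p):
        P=M[name]@Ro.from_euler("z",p[2],degrees=True).as_matrix().T+[p[0],p[1],0];s=0
        for (c,_),h in zip(views,H):
            q=cv2.convexHull(proj(c,P).astype(np.float32));i=cv2.intersectConvexConvex(q,h)[0]
            s+=i/(cv2.contourArea(q)+cv2.contourArea(h)-i)
        return -s/len(views)
    S=np.array([p0]+[np.add(p0,d) for d in((12,0,0),(0,12,0),(0,0,12))],float)
    r=minimize(cost,p0,method="Nelder-Mead",options=dict(initial_simplex=S,xatol=.05,fatol=1e-5));return r.x,-r.fun
E
python3 - <<'E'
from h import *
get_image("top");c=cam("top")
for n,p,z,y0 in [("kit_box",(172.5,197),40,-20),("squeeze_bottle",(232.5,210.5),136,0),("yellow_can",(282.5,215.5),130,0),("power_brick",(323,208),126,0)]:
    w=ray(c,p,z);print(n,w)
    r=[d for d in regions_of(n,"top") if np.hypot(d["extent"][0]-p[0],d["extent"][1]-p[1])<12]
    if r: print(fit(n,[(c,r[0]["region"])],[w[0],w[1],y0]))
    for s in (0,45): print(solve_ik([w[0],w[1],100],down(0,s)), solve_ik([w[0],w[1],100],down(180,s)))
E
```

```text
kit_box [492.3953725  288.43470246  40.        ]
(array([494.35178527, 291.27281941, -17.07495375]), np.float64(0.9249074052063593))
[ 2.33148753e+01  1.43608752e+01  1.05408167e+02 -2.54444375e-14
  6.02309580e+01  2.33148753e+01] None
[ 39.94999777  35.28026914  87.04632788 -32.82534845  90.31822236
  49.62392792] [  0.36295906  15.10641981 116.75210385  53.47699972  61.62866749
 147.82762272]
squeeze_bottle [438.78050305  63.82611544 136.        ]
(array([441.97494488,  64.54797463,   5.40018099]), np.float64(0.9028286234639743))
[-8.07036777e-01 -6.44880107e-01  1.22225247e+02 -2.54444375e-14
  5.84196329e+01 -8.07036777e-01] None
[ 24.72770479  17.34008896 113.76641597 -41.44865984  75.99405165
  45.1406738 ] [-27.72032561  11.64070472 121.20023463  40.14592552  76.13511327
 131.95667821]
yellow_can [ 423.78864698 -102.44206333  130.        ]
(array([424.04160722, -98.37746401,  32.33084794]), np.float64(0.7331112749516902))
[-22.82833894  -1.60514364 123.16616833   0.          58.43897531
 -22.82833894] None
[  5.7295506    8.89677227 124.5533352  -51.38841472  64.21184012
  36.65515629] [-44.45659555  18.29598161 112.46170032  30.43888383  85.0369691
 122.8681713 ]
power_brick [ 450.0070922  -237.88419091  126.        ]
(array([ 447.76760021, -237.07995443,  -19.3585374 ]), np.float64(0.8381473381769197))
[-35.76637855   7.3758973  113.72329202   0.          58.90081067
 -35.76637855] [-35.76637855   7.3758973  113.72329202   0.          58.90081067
 144.23362145]
[-11.80882215  10.19502622 122.98600214 -58.95656661  53.885775
  27.92755873] [-51.49488208  28.86325078  97.08762107  26.13393057  91.88024387
 120.28267779]
```

```bash
cat > v.py <<'E'
from h import *
import pickle
V={}
def look(n,x,y,z,phi,p0):
    goto([x,y,z],down(phi)); wait(.15); o=get_obs(); im=get_image("wrist"); c=cam("wrist",o)
    rs=regions_of(n,"wrist"); e=proj(c,[[p0[0],p0[1],60]])[0]
    rs=[d for d in rs if np.hypot(d["extent"][0]-e[0],d["extent"][1]-e[1])<70]
    print(n,phi,"exp",e.round(),[(round(d["score"],2),np.round(d["extent"]).tolist()) for d in rs],"t",round(o["t"],1))
    if rs:
        m=rs[0]["region"]; V.setdefault(n,[]).append((c,m)); r=fit(n,[(c,m)],p0);print("  fit",r[0].round(1),round(r[1],3))
        P=M[n]@Ro.from_euler("z",r[0][2],degrees=True).as_matrix().T+[r[0][0],r[0][1],0]
        cv2.polylines(im,[cv2.convexHull(proj(c,P).astype(np.float32)).astype(int)],1,(255,0,255),1)
        cs=cv2.findContours(m.astype(np.uint8),0,2)[0];cv2.drawContours(im,cs,-1,(0,255,0),1)
    return im
E
python3 - <<'E'
from v import *
A=[look("kit_box",494,291,260,70,[494,291,-17]),look("kit_box",494,291,260,-17,[494,291,-17]),
look("squeeze_bottle",440,65,290,0,[440,65,0]),look("yellow_can",424,-99,260,0,[424,-99,0]),look("power_brick",448,-237,260,-15,[448,-237,-15])]
print(fit("kit_box",V["kit_box"],[494,291,-17]))
pickle.dump((V,A),open("v.pkl","wb"))
g=np.vstack([np.hstack(A[0:2]),np.hstack([A[2],A[4]])]);cv2.imwrite("pics/w1.png",cv2.resize(g,(800,600),interpolation=3)[:,:,::-1])
cv2.imwrite("pics/can.png",A[3][:,:,::-1])
E
```

```text
kit_box 70 exp [260. 166.] [(0.71, [256.0, 162.0, 177.0, 80.0])] t 2.7
  fit [492.4 287.5 -18.6] 0.957
kit_box -17 exp [260. 163.] [(0.59, [261.0, 157.0, 82.0, 171.0])] t 4.3
  fit [492.6 290.3 -18.4] 0.923
squeeze_bottle 0 exp [260. 159.] [(0.68, [263.0, 162.0, 58.0, 61.0])] t 5.5
  fit [441.2  65.    7.5] 0.983
yellow_can 0 exp [259. 164.] [(0.91, [262.0, 172.0, 60.0, 74.0])] t 6.4
  fit [ 4.262e+02 -1.006e+02  4.000e-01] 0.922
power_brick -15 exp [260. 164.] [(0.66, [262.0, 170.0, 68.0, 58.0])] t 7.3
  fit [ 449.2 -237.7  -13. ] 0.886
(array([492.7777332 , 288.63645364, -18.61309201]), np.float64(0.9388608444214309))
```

View pics/w1.png

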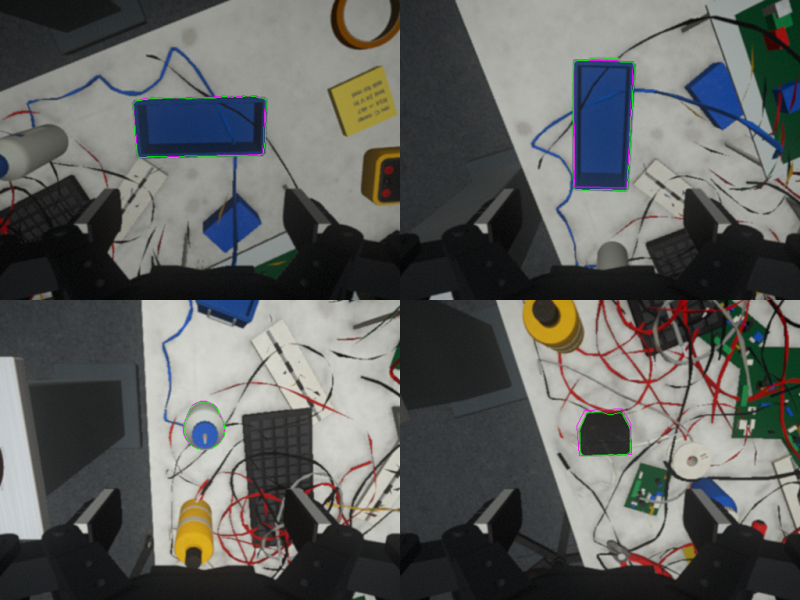

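View pics/can.png

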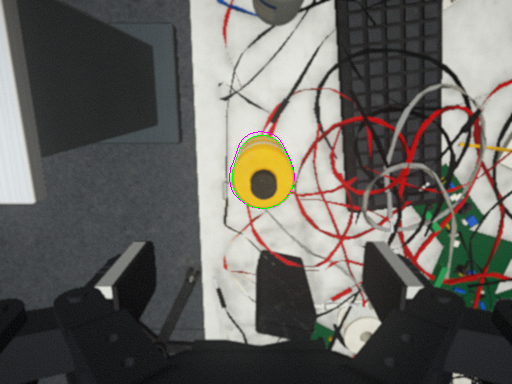

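```bash
cat > p.py <<'E'
from h import *
BC=np.array([493.1,289.4]);BY=-18.6
u=np.array([np.cos(np.radians(BY)),np.sin(np.radians(BY))]);v=np.array([-u[1],u[0]])
def zt(rpy): return Ro.from_euler("xyz",rpy,degrees=True).as_matrix()[:,2]
def tcp(g,rpy): return np.asarray(g,float)+zt(rpy)*grasp_offset
def st(s=""):
    o=get_obs();print(s,"t",round(o["t"],1),"tcp",o["tcp_pos"].round(1),"F",o["wrist_force"].round(1),"M",o["moment"].round(2),"w",round(o["grip_width"],1),"gf",round(o["grip_force"],1));return o
def pick(xy,h,rpy,sq,lift):
    T=tcp([*xy,h],rpy);move_l(T-zt(rpy)*15,rpy,200);move_l(T,rpy,60);o=st("at")
    grip(20,sq);wait(.2);o=st("gripped");move_l(T+[0,0,5],rpy,40);move_l(T+[0,0,lift],rpy,200);wait(.1);st("lifted")
def lower(h,rpy,xy,z0,tol=6):
    "lower item from foot height z0 to the floor (4 mm), stepwise; h = grip height on item"
    f0=get_obs()["wrist_force"]
    zs=list(np.arange(z0-5,9,-5))+list(np.arange(8,0.9,-1))
    for z in zs:
        move_l(tcp([*xy,h+z],rpy),rpy,60)
        o=get_obs();d=o["wrist_force"]-f0
        if d[2]>tol or np.hypot(d[0],d[1])>10: print("contact z",z,"dF",d.round(1));st();return z
    print("end z",z,"dF",d.round(1));return z
E
python3 - <<'E'
from p import *
import pickle
V,A=pickle.load(open("v.pkl","rb"));c=V["yellow_can"][0][0];print("can cap",ray(c,(263,183),134))
r=down(0,45)
T=tcp([441.3,65,85],r)
goto(T-zt(r)*150+[0,60,60],r);move_l(T-zt(r)*110,r,300)
pick([441.3,65],85,r,35,95)
im=get_image("scene");cv2.imwrite("pics/s2.png",cv2.resize(im[80:310,150:400],(500,460))[:,:,::-1])
E
```

```text
can cap [ 426.80579615 -100.41585293  134.        ]
at t 10.7 tcp [441.1  51.6  71.6] F [-0.6  0.2 -0.1] M [ 0.36 -0.03  0.01] w 85.5 gf 0.0
gripped t 11.3 tcp [441.8  51.9  72.1] F [1.7 0.5 1.4] M [ 0.22 -0.13  0.15] w 51.4 gf 37.4
lifted t 12.3 tcp [439.8  51.3 164.9] F [ 0.  -0.6 -1.7] M [ 0.51  0.03 -0.07] w 50.8 gf 37.3
```

View pics/s2.png

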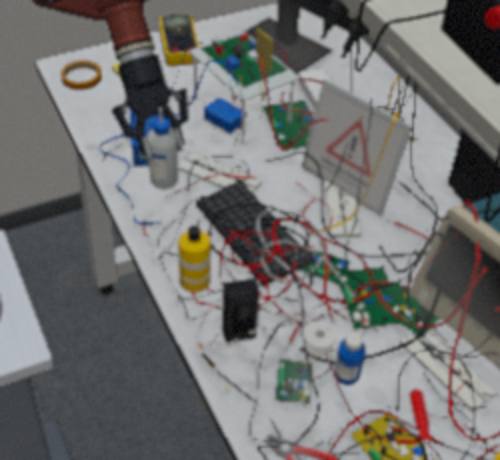

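The bottle is held upright (image about (160,165)). Now I'll place it at the far end of the box.

```bash
python3 - <<'E'
from p import *
r=down(BY,45);xy=BC+v*49
move_l(tcp([*xy,85+95],r),r,250);move_l(tcp([*xy,85+66],r),r,150);wait(.2);st("above")
z=lower(85,r,xy,66)
wait(.2);o=st("low")
im=get_image("wrist");cv2.imwrite("pics/b3.png",im[:,:,::-1]);
grip(80);wait(.2);st("open")
T=get_obs()["tcp_pos"];move_l(T-zt(r)*110,r,250);st("back")
goto([*(BC-v*20),290],down(BY));wait(.2);o=get_obs();im2=get_image("wrist")
import pickle
c=cam("wrist",o);pickle.dump((c,im2),open("v2.pkl","wb"))
for n in ("kit_box","squeeze_bottle"):
  for d in regions_of(n,"wrist")[:1]: print(n,d["score"],fit(n,[(c,d["region"])],[*(BC if n=="kit_box" else xy),BY]))
P=boxp(72,166,60,60)[::2]@Ro.from_euler("z",BY,degrees=True).as_matrix().T+[*BC,0]
cv2.polylines(im2,[cv2.convexHull(proj(c,P).astype(np.float32)).astype(int)],1,(255,0,255),1)
cv2.imwrite("pics/w3.png",cv2.resize(im2[20:250,120:400],(784,598-54+100)[:2] if 0 else (700,575),interpolation=2)[:,:,::-1])
E
```

```text
above t 14.2 tcp [505.  323.4 138.8] F [-0.7  0.4 -1.5] M [ 0.54 -0.15 -0.04] w 51.2 gf 37.2
contact z 3.0 dF [-0.4  0.3  6.8]
 t 18.4 tcp [504.7 323.4  76.1] F [-1.1  0.7  5.4] M [-0.07  0.26 -0.08] w 51.1 gf 37.7
low t 18.6 tcp [504.7 323.4  76.1] F [-0.3  0.5  6.2] M [-0.09  0.37 -0.1 ] w 51.2 gf 37.7
open t 19.3 tcp [504.5 323.3  74.6] F [-0.3  0.1  0.2] M [ 0.29 -0.16  0.02] w 80.1 gf 0.0
back t 19.9 tcp [529.  396.8 151.7] F [ 0.3 -0.6 -0.3] M [ 0.37 -0.11 -0.04] w 80.0 gf 0.0
kit_box 0.89 (array([492.14634548, 290.23051407, -18.4678375 ]), np.float64(0.9184656686740534))
squeeze_bottle 0.95 (array([508.79061187, 335.71536064, -10.08261259]), np.float64(0.9865359337454787))
```

View pics/w3.png

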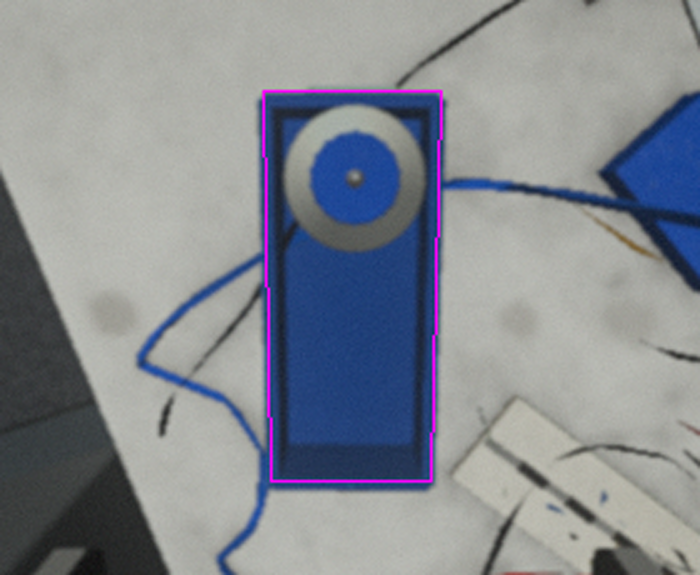

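Bottle is upright against the box's far end (crop px (355,178)), with about 1 mm of margin error. Now the can.

```bash
sed -i 's/^BC=.*/BC=np.array([492.4,289.6]);BY=-18.6/' p.py; python3 - <<'E'
from p import *
r=down(0);xy0=[426.6,-100.5];h=93
goto(tcp([*xy0,h+85],r),r);pick(xy0,h,r,50,80)
r=down(BY);xy=BC-v*10
move_l(tcp([*xy,h+80],r),r,300);move_l(tcp([*xy,h+66],r),r,100);wait(.2);st("above")
z=lower(h,r,xy,66)
wait(.2);st("low")
if z<=6:
    grip(80);wait(.2);st("open")
    T=get_obs()["tcp_pos"];move_l(T+[0,0,110],r,250)
    goto([*(BC-v*20),290],r);wait(.2)
o=get_obs();im2=get_image("wrist");c=cam("wrist",o)
for n in ("kit_box","yellow_can","squeeze_bottle"):
  for d in regions_of(n,"wrist")[:1]: print(n,d["score"],d["extent"],fit(n,[(c,d["region"])],[*(BC if n=="kit_box" else xy if n=="yellow_can" else BC+v*49),BY])[0])
cv2.imwrite("pics/w4.png",cv2.resize(im2[20:250,120:400],(700,575),interpolation=2)[:,:,::-1])
st()
E
```

```text
at t 23.4 tcp [ 426.5 -100.5   74.2] F [-0.5 -0.8  0.6] M [0.04 0.04 0.04] w 80.2 gf 0.0
gripped t 24.0 tcp [ 427.3 -100.8   74.9] F [0.2 0.  3.6] M [ 0.03  0.07 -0.04] w 55.0 gf 52.7
lifted t 24.9 tcp [424.7 -99.7 152. ] F [-0.  -1.  -2.8] M [ 0.03  0.07 -0.02] w 55.2 gf 53.5
above t 26.8 tcp [489.6 280.  140.8] F [ 0.3 -0.5 -3.3] M [-0.03  0.02 -0.07] w 54.8 gf 53.5
contact z 3.0 dF [-2.6 -0.1  9.7]
 t 31.1 tcp [489.5 280.4  78.9] F [-2.3 -0.6  6.4] M [-0.13  0.89  0.02] w 55.1 gf 54.3
low t 31.3 tcp [489.5 280.4  78.9] F [-2.9 -0.4  6.4] M [-0.19  0.88  0.06] w 54.9 gf 54.3
open t 31.8 tcp [489.2 280.1  77.2] F [-0.2 -0.2 -0.1] M [-0.02 -0.01  0.  ] w 79.9 gf 0.0
kit_box 0.93 [260.8, 134.3, 81.3, 165.7] [492.24452612 290.33440193 -18.65336563]
yellow_can 0.83 [262.8, 152.4, 58.4, 64.4] [488.72021034 279.17123096 -10.82300145]
squeeze_bottle 0.64 [263.3, 88.2, 60.8, 57.3] [508.94371741 335.91631275 -12.2902969 ]
 t 33.3 tcp [485.5 270.5 288.7] F [ 0.1 -0.4 -0.6] M [-0.02 -0.05 -0.01] w 80.0 gf 0.0
```

View pics/w4.png

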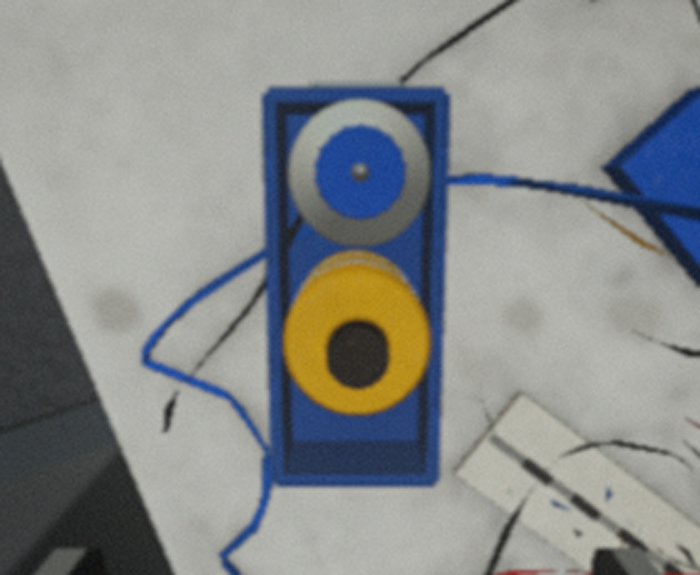

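Bottle at crop (360,172) and can at (357,335) are both inside, with room for the brick at the lower end. I'll measure the brick from two opposite views.

```bash
python3 - <<'E'
from v import *
A=[look("power_brick",448,-237,250,167,[449,-237,-13]),look("power_brick",449,-237,250,-13,[449,-237,-13])]
print(fit("power_brick",V["power_brick"],[449,-237,-13]), get_obs()["t"])
pickle.dump((V,A),open("v3.pkl","wb"))
cv2.imwrite("pics/w5.png",cv2.resize(np.hstack([a[90:240,180:340] for a in A]),(800,375),interpolation=2)[:,:,::-1])
E
```

```text
Traceback (most recent call last):
  File "v.py", line 5, in look
    goto([x,y,z],down(phi)); wait(.15); o=get_obs(); im=get_image("wrist"); c=cam("wrist",o)
    ~~~~^^^^^^^^^^^^^^^^^^^
station.Unreachable: the arm cannot take that pose within its joint ranges
```

```bash
python3 - <<'E'
from v import *
A=[look("power_brick",448,-237,250,192,[449,-237,-13]),look("power_brick",449,-237,250,-13,[449,-237,-13])]
print(fit("power_brick",V["power_brick"],[449,-237,-13]), get_obs()["t"])
pickle.dump((V,A),open("v3.pkl","wb"))
cv2.imwrite("pics/w5.png",cv2.resize(np.hstack([a[90:240,180:340] for a in A]),(800,375),interpolation=2)[:,:,::-1])
E
```

```text
power_brick 192 exp [257. 166.] [(0.96, [257.0, 168.0, 77.0, 75.0])] t 35.3
  fit [ 449.9 -239.7  -16.3] 0.916
power_brick -13 exp [260. 164.] [(0.97, [262.0, 172.0, 69.0, 60.0])] t 37.9
  fit [ 449. -237.  -13.] 0.885
(array([ 449.67013047, -239.60204551,  -16.08938179]), np.float64(0.8974981493278207)) 37.9667
```

View pics/w5.png

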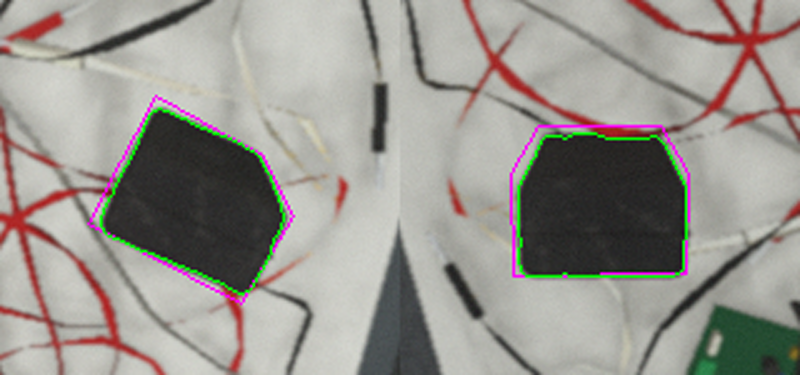

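```bash
python3 - <<'E'
from v import *
V,_=pickle.load(open("v3.pkl","rb"));W=V["power_brick"]
for s in ((56,33,126),(54,31,125),(53,30,125)):
    M["power_brick"]=boxp(s[0],s[1],0,s[2])
    for w in (W[:1],W[1:],W):
        b=max((fit("power_brick",w,[449+dx,-238+dy,-15+a]) for dx in(-3,3) for dy in(-3,2) for a in(-4,3)),key=lambda r:r[1]);print(s,b[0].round(1),round(b[1],3))
E
```

```text
(56, 33, 126) [ 449.8 -239.7  -16.3] 0.916
(56, 33, 126) [ 449.2 -237.   -13. ] 0.885
(56, 33, 126) [ 449.7 -239.6  -16.1] 0.898
(54, 31, 125) [ 449.7 -239.5  -12.7] 0.974
(54, 31, 125) [ 449.  -238.3  -13. ] 0.957
(54, 31, 125) [ 449.4 -239.4  -12.5] 0.959
(53, 30, 125) [ 450.  -239.1  -12.5] 0.967
(53, 30, 125) [ 448.9 -238.8  -13. ] 0.983
(53, 30, 125) [ 449.2 -238.9  -12.8] 0.968
```

```bash
python3 - <<'E'
from p import *
r=down(-12.8);xy0=[449.4,-239.0];h=93
goto(tcp([*xy0,h+70],r),r);pick(xy0,h,r,65,80)
r=down(BY);xy=BC-v*59
move_l(tcp([*xy,h+80],r),r,300);move_l(tcp([*xy,h+66],r),r,100);wait(.2);st("above")
z=lower(h,r,xy,66)
wait(.2);st("low")
if z<=6:
    grip(80);wait(.2);st("open")
    T=get_obs()["tcp_pos"];move_l(T+[0,0,110],r,250)
    goto([*(BC-v*20),290],r);wait(.2)
o=get_obs();im2=get_image("wrist");c=cam("wrist",o)
for n in ("kit_box","yellow_can","squeeze_bottle","power_brick"):
  for d in regions_of(n,"wrist")[:1]: print(n,d["score"],d["extent"],fit(n,[(c,d["region"])],[*(BC if n=="kit_box" else BC-v*10 if n=="yellow_can" else xy if n=="power_brick" else BC+v*49),BY]))
cv2.imwrite("pics/w6.png",cv2.resize(im2[20:250,120:400],(700,575),interpolation=2)[:,:,::-1])
im=get_image("scene");cv2.imwrite("pics/s6.png",cv2.resize(im[80:310,150:400],(650,598),interpolation=2)[:,:,::-1])
st()
E
```

```text
at t 39.3 tcp [ 449.2 -238.9   74.2] F [0.2 0.9 0.4] M [0.   0.01 0.04] w 80.0 gf 0.0
gripped t 39.8 tcp [ 449.9 -239.4   74.8] F [ 0.7 -0.8  2.3] M [-0.1  -0.1  -0.04] w 54.1 gf 69.3
lifted t 40.7 tcp [ 447.8 -237.9  152. ] F [ 0.1  0.5 -3.4] M [ 0.03  0.03 -0.04] w 54.6 gf 68.9
above t 43.0 tcp [474.  233.5 140.7] F [ 0.8  0.1 -3.1] M [-0.02  0.02 -0.02] w 54.4 gf 68.9
contact z 3.0 dF [-3. -1.  9.]
 t 47.2 tcp [473.9 233.8  78.7] F [-2.2 -0.9  5.9] M [-0.17  0.73  0.01] w 54.3 gf 69.9
low t 47.4 tcp [473.9 233.8  78.7] F [-2.1 -1.3  6.7] M [-0.15  0.76  0.08] w 54.2 gf 69.9
open t 48.0 tcp [473.6 233.7  77.2] F [-0.2  0.   0.5] M [ 0.01  0.05 -0.01] w 80.2 gf 0.0
kit_box 0.96 [262.4, 132.6, 74.6, 162.4] (array([492.58004888, 290.86699434, -18.33326441]), np.float64(0.9191894571447637))
yellow_can 0.93 [262.8, 150.8, 55.6, 68.7] (array([488.87321687, 279.50225509,  -8.3050317 ]), np.float64(0.9200037571281985))
squeeze_bottle 0.73 [263.8, 88.0, 62.7, 59.6] (array([508.69416125, 335.84618909, -18.62241109]), np.float64(0.9761342457684811))
power_brick 0.76 [260.6, 200.3, 61.6, 51.3] (array([473.04003754, 235.29550893, -18.53524448]), np.float64(0.7785612482644869))
 t 49.6 tcp [485.9 270.4 289.6] F [-1.3  0.4 -0.1] M [ 0.05  0.05 -0.  ] w 79.8 gf 0.0
```

View pics/w6.png

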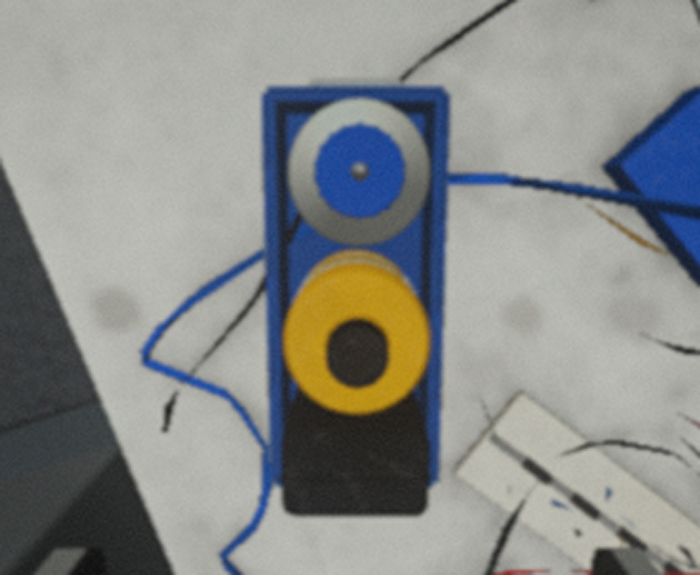

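Top-down, all three are in the box: bottle (360,172), can (357,335), brick (355,460). One uprightness check in the scene view.

```bash
python3 - <<'E'
from p import *
c=cam("wrist",get_obs());P=boxp(56,33,4,130)@Ro.from_euler("z",BY,degrees=True).as_matrix().T+[*(BC-v*59),0]
q=proj(c,P);print("brick expected cols",q[:,0].min(),q[:,0].max(),"max row",q[:,1].max(),"seen cols 229.8-291.4 max row 226")
E
```

```text
brick expected cols 229.27771172405292 290.67030456841206 max row 228.47928892583676 seen cols 229.8-291.4 max row 226
```

View pics/s6.png

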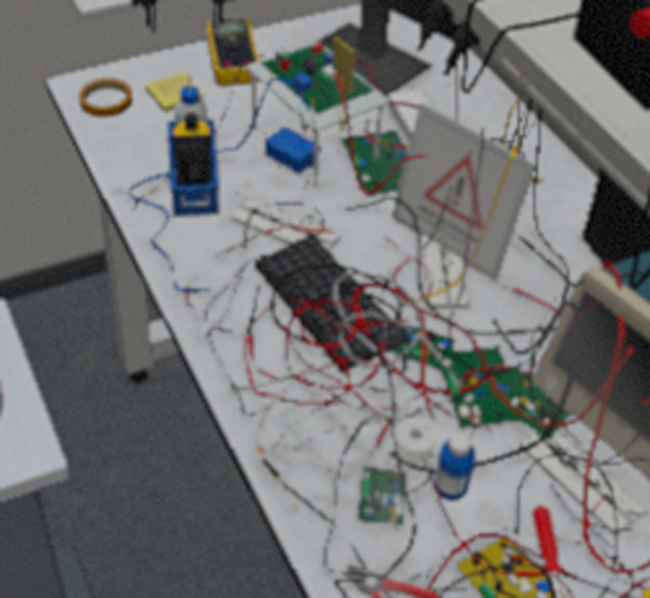

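All three stand upright in the box at (190,150). The blue bottle (455,465) and reel (415,440) have not moved, and the gripper is clear.

```bash
python3 -c "
from station import *
print(sign_off())"
```

```text
the job is handed in; nothing more can be done
None
```

The squeeze bottle, yellow can and power brick stand upright on the floor of the blue box, the blue bottle and grey reel are where they were, and the job was handed in at about 50 s of the 72 s allowed.

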